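# Refit the return spring and its retainer on a stone-trimmer plunger

### The job

The plunger of the stone trimmer stands upright in the machine vise. Thread the tall, narrow coil spring over its slotted head, tang end down as it stands, twisting it slightly when the tang snags rather than forcing it, and seat it on the flange; then push the hexagonal retainer down over the head against the spring, turn it so that its teeth are caught under the head, and let go so that it holds the spring down by itself. Never force either part hard against the plunger, and leave the other things on the bench where they are.

Things in the scene. Friction and masses are not known exactly. Their poses are not given: they have to be found in the camera images.
- vise: grey machine vise fixed on the bench: jaws 100 mm wide and 54 mm high, bed 250 mm long, screw and tommy bar on the -x side (bar 197 mm from the origin). Origin on the bench, exactly under the plunger's axis; z up. The steel plunger is clamped upright in the jaws and does not move
- seat (a point): on the plunger's axis, on the top of its round flange (44 mm across, 60 mm above the bench, lying on the jaws), where the spring has to stand; axes as the vise's. A plain stem of 14 mm diameter rises from here
- head (a point): on the plunger's axis at the top of its slotted head, 70 mm above the seat; axes as the vise's. Head: 24 mm diameter, 10 mm high (60 to 70 mm above the seat), with four straight slots 90 degrees apart, 5.2 mm wide, cut in to the stem; its four lugs overhang the stem. The slots may stand at any angle: not measured. On top a pilot cone, 14 to 6 mm diameter, 8 mm high
- spring: the tall coil compression spring standing on the bench: free length 60 mm, outside 33 mm, bore 27 mm, wire 3 mm, steel, 60 g. Origin at the centre of its lower end, z along its axis. Soft: 0.9 N per mm over the full length, stiffer when some coils are held between fingers; the coils bind after 37 mm
- tang (a point): tip of the spring's tang: at its lower end the wire is bent radially inward along the spring's +x, level with the lowest coil (1.5 mm above the lower end), its tip 8.5 mm from the axis. It passes the plunger's head only through a slot (about 6 degrees of play each way); below the head it clears the stem and the spring drops freely to the seat
- retainer: hexagonal dark steel bayonet retainer lying flat on the bench, right way up: 36 mm across flats (flats face +y, -y and every 60 degrees), 12 mm high, about 70 g, bore 27 mm. Origin at the centre of its underside, z up. Four inward teeth along its +x, +y, -x, -y, 2.6 mm wide, from the underside to 9 mm above it, tips 8.5 mm from the axis
- retainer_top (a point): centre of the retainer's upper face, 12 mm above its underside. The teeth pass down through the head's slots (about 7 degrees of play each way). With the underside less than 51 mm above the seat it can turn; turned by 45 degrees and released, the spring holds it up against the lugs, underside 51 mm above the seat, the spring then 9 mm compressed (8 N)
- short_spring: bystander: short, wide coil spring standing on the bench, 43 mm across, 34 mm high; origin at the centre of its underside
- washer: bystander: plain round thick washer lying flat, 42 mm across, hole 22 mm, 10 mm high; origin at the centre of its underside
- tin: bystander: steel tin with a black lid, 78 mm across, 46 mm high; origin at the centre of its underside
- brush: bystander: bench brush lying on the bench, 190 mm long; origin at the middle, on the bench; long axis x
- mallet: bystander: mason's round iron mallet standing on its head, handle up, 72 mm across, 157 mm high; origin at the centre of its underside
- flat_chisel: bystander: stone chisel lying on the bench, 200 mm long, 26 mm wide; origin at the middle, on the bench; long axis x
- claw_chisel: bystander: stone chisel lying on the bench, 190 mm long, 20 mm wide; origin at the middle, on the bench; long axis x

How it is judged:
By the outcome, as a careful person would: the job done as asked, in the order asked, and still so for the second after the job is handed in, with the robot touching nothing.
It also fails if it takes over 72 s, if anything falls off the work surface, if the arm or the gripper's body presses on something with over 40 N, if the wrist force passes 120 N, or if a joint passes its speed limit or range.

### The arm

A 6-joint arm with a two-finger parallel gripper is mounted at the origin on the work surface. World frame = base frame: x ahead of the robot, y to its left, z up, the work surface at z = 0. Lengths are in m, angles in degrees, forces in N, time in s.
With the tool pointing down it reaches from about 0.25 to 0.725 m from the base axis. Payload 9.7 kg.
Tool frame: the origin (TCP) lies at the very end of the fingers, on their centre line; the grasp point (between the pads) lies grasp_offset behind it (grasp_offset is the distance from the TCP to the grasp point, in m); z points along the fingers, y is the line along which they close (so a half turn about z gives the same grasp; the last joint's range is limited). The gripper opens to 85 mm and grips with 20 to 120 N. Pads are 22 mm wide; open, the fingers measure 114 mm over their backs; the gripper's body (76 mm by 85 mm) begins 54 mm behind the grasp point. The pads swing forward as they close: fully open they stand 13 mm farther back than shut.
Start: joints at [-69.672, 4.979, 10.078, 95.1, 0, 90], TCP at [0.191, -0.516, 0.231] pointing down, gripper open.
Joint ranges: [-179.16, 179.16], [-48.56, 103.87], [-65.8, 70.77], [-126.05, 130.52], [-82.76, 87.17], [-180, 180]. Speed limits (degrees/s): [127.2, 127.2, 147.25, 180, 180, 180].

### API

Orientations are given as [roll, pitch, yaw] about the fixed x, y, z axes, in that order (R = Rz(yaw) Ry(pitch) Rx(roll)).
In Python, from workcell import get_obs, camera, calibration, job_done, recognise, cut_out, mark_of, grasp_offset gives the robot as it stands.
- The arm moves only by the tool servo_tool, never from a script. Its argument "moves" is a list of rows, each a list of 3 entries, a list of its own where there are three numbers: the turn, a rotation vector about the tool's x, y, z in degrees, then the shift along the tool's x, y, z in m, then the opening in per cent of the stroke, from 0 (shut) to 100 (fully open). In form: [[[ax, ay, az], [x, y, z], claw], ...]. A call has 1 to 12 rows; each row shifts and turns the commanded pose from where the row before left it, along the tool's axes as they then stand; what a row does not reach is not made up. A row lasts 1/10 s, in which the tool goes at most 50 mm and 8.59 degrees, less where a joint would pass 70% of its speed; a pose out of reach is approached as far as the arm can. A call is refused whole if a number of a shift passes 0.05 or a number of a turn 8.59, either way. A call with a gripper value outside its range is refused whole. The fingers move at their own pace and stop on an object; "force" is the grip in N (left out, the last holds). Time passes only in rows, so rows that do not move let the fingers close. It gives the time, the measured TCP pose, the force, the opening and the grip force at its end, in the units of the state.
- get_obs(): the state, without advancing time (a new reading comes with each control period).
- camera(name): name is "side" or "top" or "wrist"; returns (picture, depth): 420x560x3 uint8, red, green, blue; 420x560 float32, m along the optical axis (not along the pixel's ray), 0 where there is no reading.
- calibration(name): a dict with "camera_matrix" (3x3 intrinsics, pixels), "R" (3x3) and "t" (3): a world point X has camera coordinates R X + t. Camera axes: x right, y down, z forward; pixel columns grow to the right and rows downward; lengths in m; the calibration is good to about 2 mm. A picture is of the moment at which its call begins: read the wrist's pose just before it. calibration takes no time and is no camera call; for the wrist camera it gives the pose at the moment of the call.
- job_done(): hands the job in; it is judged then, once.
Trained networks look in the newest picture that a camera, given by its name, has taken for a name from the list of things; names that differ only in an ending like _2 or _b are one class to them, and where a whole thing is asked for, a point or a joint stands for the part that bears it (a point fixed in the world has none). Each returns a list of dicts, best first, with "score" (0 to 1); they miss things now and then, are a little off and sometimes report something else, mostly with a low value. They report only what shows in the picture. A call takes as long as a camera call.
- recognise(name, camera): "xyz" ([x, y, z] in m, in the coordinates of the camera as it stood for that picture, good to about 4 mm: the middle of the surface that is visible of it).
- cut_out(name, camera): "mask" (420x560 bool, what is visible of it).
- mark_of(name, camera): "xyz" ([x, y, z] in m, in the coordinates of the camera as it stood for that picture, good to about 4 mm: a listed point, or the origin of a listed thing).
The state is a dict: "time": time; "q": joint angles; "qd": joint speeds; "joint_efforts": joint torques, N m; "ee_pos": TCP position; "tcp_rot": TCP orientation; "wrist_force": force on the tool from outside, world axes, zero at the start; "torque": the same for the moment, N m; "opening": finger opening in m; "grasp_force": force on a finger pad.
Only numpy, scipy, OpenCV 4.12 (cv2) and the standard library are available. Lean on these libraries where they do the work, as an engineer would, in place of code of your own. Each camera call takes 0.05 s, during which the arm holds its last target. There are 200 camera calls.

## Working session

There is one attempt and no reset: what is moved stays moved. The work goes in short steps, Python scripts to look and compute and a tool call to move; the robot and the scene stay as the last step left them, time stands still between calls to the robot, and variables do not carry over. Pictures are saved under pics/ and viewed, at most 10 in all, crops included, and the job is handed in when it is done.

Besides the shell and the picture viewer there is one more tool, called after "Emit:" as name([rows], argument=value, ...), one row to a line, values as JSON. servo_tool: Moves the arm, as the interface text tells. Its arguments: {"type":"object","properties":{"moves":{"type":"array"},"force":{"type":"number"}},"required":["moves"]}

```bash
mkdir -p pics; ls; cat > h.py <<'E'
import numpy as np, cv2
from workcell import *
from scipy.spatial.transform import Rotation as Ro
def snap(n,fn=None):
    c=calibration(n); p,d=camera(n)
    if fn: cv2.imwrite('pics/'+fn,p[:,:,::-1])
    return p,d,c
def w(c,x): return np.array(c['R']).T@(np.array(x)-np.array(c['t']))
def cloud(c,d,m=None):
    K=np.array(c['camera_matrix']); v,u=np.nonzero((d>0) if m is None else (m&(d>0)))
    z=d[v,u]; P=np.c_[(u-K[0,2])/K[0,0]*z,(v-K[1,2])/K[1,1]*z,z]
    return (P-np.array(c['t']))@np.array(c['R'])
def proj(c,X):
    K=np.array(c['camera_matrix']); x=K@(np.array(c['R'])@np.array(X)+np.array(c['t'])); return x[:2]/x[2]
E
python3 - <<'E'
from h import *
o=get_obs(); print(o, grasp_offset)
for n in ('top','side'):
    p,d,c=snap(n,n+'0.png')
    print(n,w(c,[0,0,0]).round(3))
    for t in ('vise','spring','retainer','tang','head','seat','retainer_top'):
        for r in mark_of(t,n)[:2]: print(n,t,w(c,r['xyz']).round(4),round(r['score'],2))
E
```

```text
pics
{'time': 0.0, 'q': array([-6.96705181e+01,  5.01056130e+00,  1.00332494e+01,  9.50982603e+01,
       -1.86185295e-03,  9.00008339e+01]), 'qd': array([ 0.01335976, -0.09437085,  0.05163369,  0.04523153,  0.08834915,
       -0.02398076]), 'joint_efforts': array([-4.07360101e-03, -5.20383704e+01,  4.64808440e+01,  1.58154778e-02,
       -1.40964717e-04,  2.23879351e-05]), 'ee_pos': array([ 0.19099223, -0.51553039,  0.23057744]), 'tcp_rot': array([-1.79924428e+02,  1.86295127e-03,  2.03286504e+01]), 'wrist_force': array([0.45058023, 0.68130012, 0.33320969]), 'torque': array([-0.07639176,  0.00248068, -0.05759801]), 'grasp_force': 0.0, 'opening': 0.08512656413729452} 0.0187
top [0.412 0.007 1.339]
top vise [ 0.5747 -0.0358  0.0061] 0.66
top spring [ 0.4488 -0.1955  0.0007] 0.61
top retainer [ 0.6156 -0.2342  0.0045] 0.64
top tang [ 0.453  -0.1861  0.0017] 0.62
top tang [ 0.5791 -0.0327  0.0574] 0.35
top head [ 0.5813 -0.0341  0.1265] 0.97
top head [ 0.4557 -0.1854  0.0012] 0.3
top seat [ 0.5804 -0.034   0.0593] 0.68
top retainer_top [ 0.6131 -0.2383  0.0142] 0.38
top retainer_top [ 0.3875 -0.3756  0.0014] 0.17
side [0.382 0.741 0.668]
side vise [ 0.5808 -0.0351  0.0016] 0.76
side spring [ 0.4469 -0.1934 -0.0006] 0.49
side retainer [ 0.611  -0.2374 -0.0009] 0.49
side tang [ 0.4521 -0.1941 -0.0013] 0.61
side head [ 0.5805 -0.0339  0.1293] 0.96
side seat [ 0.6161  0.2192 -0.0012] 0.64
side seat [ 0.5815 -0.0375  0.0593] 0.61
side retainer_top [ 0.3911 -0.3772 -0.0006] 0.63
```

View pics/top0.png

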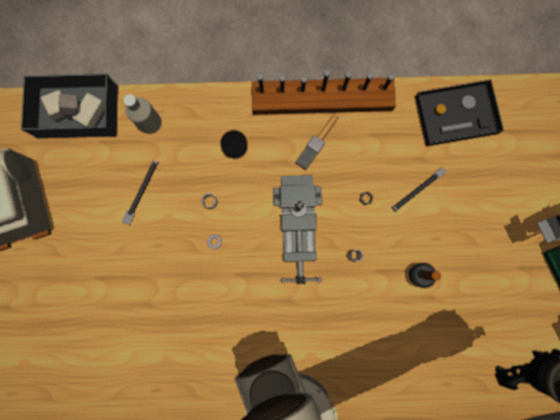

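View pics/side0.png

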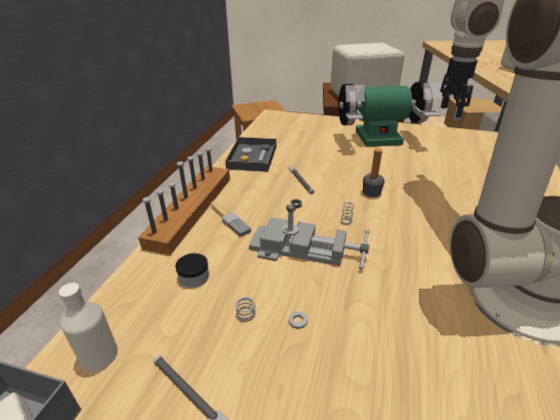

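```bash
cat >> h.py <<'E'
def plan(target,yaw=None,o=None):
    "shift along tool axes and yaw turn about tool z to reach world target"
    o=o or get_obs(); R=Ro.from_euler('xyz',o['tcp_rot'],degrees=True)
    print('tcp',o['ee_pos'].round(4),o['tcp_rot'].round(2),'t',round(o['time'],2),'shift',R.inv().apply(np.array(target)-o['ee_pos']).round(4))
    if yaw is not None: print('turn z', -((yaw-o['tcp_rot'][2]+180)%360-180))
E
python3 - <<'E'
from h import *
c=calibration('wrist'); o=get_obs(); R=Ro.from_euler('xyz',o['tcp_rot'],degrees=True)
print('cam in tool',R.inv().apply(w(c,[0,0,0])-o['ee_pos']).round(4)); print((R.inv().as_matrix()@np.array(c['R']).T).round(3)); print(c['camera_matrix'])
plan([0.448,-0.194,0.2])
E
```

```text
cam in tool [ 0.0695 -0.0004 -0.1418]
[[ 0.    -0.962 -0.272]
 [ 1.     0.     0.001]
 [-0.    -0.272  0.962]]
[[375.47633615   0.         282.15163296]
 [  0.         375.47633615 211.1554761 ]
 [  0.           0.           1.        ]]
tcp [ 0.191  -0.5157  0.2313] [180.     0.    20.33] t 0.8 shift [ 0.3527 -0.2124  0.0313]
```

Emit:
servo_tool([
  [[0,0,0],[0.04,-0.03,0],100],
  [[0,0,0],[0.04,-0.03,0],100],
  [[0,0,0],[0.04,-0.03,0],100],
  [[0,0,0],[0.04,-0.03,0],100],
  [[0,0,0],[0.04,-0.03,0],100],
  [[0,0,0],[0.04,-0.03,0],100],
  [[0,0,0],[0.04,-0.03,0],100],
  [[0,0,0],[0.003,-0.002,0.035],100],
  [[0,0,0],[0,0,0.035],100],
  [[0,0,0],[0,0,0],100],
  [[0,0,0],[0,0,0],100],
])

```text
time: 1.9
ee_pos: [0.3825, -0.2186, 0.162]
tcp_rot: [-180.0, 0.0, 20.3]
wrist_force: [-0.2, -0.3, 0.6]
opening: 0.0847
grasp_force: 0.0
```

```bash
python3 - <<'E'
from h import *
p,d,c=snap('wrist')
for t in ('spring','tang'):
    for r in mark_of(t,'wrist')[:2]: X=w(c,r['xyz']); print(t,X.round(4),round(r['score'],2),proj(c,X).round())
m=cut_out('spring','wrist')
if m:
    P=cloud(c,d,m[0]['mask']); P2=P[P[:,2]>0.054]; print(m[0]['score'],len(P2),P[:,2].max(),P2.mean(0),P2.min(0),P2.max(0))
    (x,y),r=cv2.minEnclosingCircle(P2[:,:2].astype(np.float32)); print(x,y,r)
u,v=proj(c,[0.448,-0.194,0.03]).astype(int)
q=p[max(0,v-60):v+60,max(0,u-60):u+60]
cv2.imwrite('pics/sp1.png',cv2.resize(q,None,fx=5,fy=5,interpolation=cv2.INTER_CUBIC)[:,:,::-1]); print(u,v,q.shape)
E
```

```text
spring [ 0.4452 -0.1915 -0.0035] 0.93 [278. 107.]
tang [ 0.4531 -0.1879 -0.0008] 0.6 [277.  95.]
0.64 702 0.06061812694752571 [ 0.44780704 -0.1939276   0.05862546] [ 0.4307991  -0.21055705  0.05407367] [ 0.46330017 -0.17795436  0.06061813]
0.44716909527778625 -0.19431674480438232 0.016521858051419258
282 104 (120, 120, 3)
```

View pics/sp1.png

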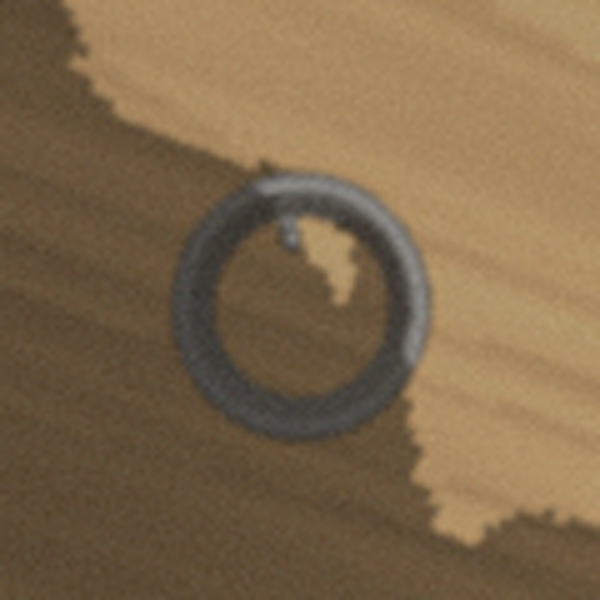

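```bash
python3 - <<'E'
from h import *
c=calibration('wrist')
K=np.array(c['camera_matrix']);R=np.array(c['R']);C=w(c,[0,0,0])
for u,v in ((280.2,92.2),(280.2,93)):
    r=R.T@np.linalg.solve(K,[u,v,1]); X=C+r*(0.0015-C[2])/r[2]; e=X[:2]-[0.4475,-0.1942]; print(X,np.hypot(*e),np.degrees(np.arctan2(e[1],e[0])))
plan([0.515,-0.058,0.17])
E
```

```text
[ 0.45706316 -0.19064075  0.0015    ] 0.010204029494550492 20.41442494122413
[ 0.45651067 -0.19084406  0.0015    ] 0.009615326143697433 20.427383040019244
tcp [ 0.3834 -0.2194  0.1632] [ 1.7988e+02 -1.0000e-01  2.0280e+01] t 2.1 shift [ 0.1794 -0.1058 -0.0067]
```

Emit:
servo_tool([
  [[0,0,0],[0.036,-0.021,-0.001],100],
  [[0,0,0],[0.036,-0.021,-0.001],100],
  [[0,0,0],[0.036,-0.021,-0.001],100],
  [[0,0,0],[0.036,-0.021,-0.001],100],
  [[0,0,0],[0.036,-0.021,-0.001],100],
  [[0,0,0],[0,0,0],100],
  [[0,0,0],[0,0,0],100],
])

```text
time: 2.8
ee_pos: [0.5157, -0.0573, 0.1669]
tcp_rot: [180.0, -0.0, 20.4]
wrist_force: [-0.5, -1.0, -0.3]
opening: 0.0852
grasp_force: 0.0
```

```bash
python3 - <<'E'
from h import *
p,d,c=snap('wrist')
for t in ('head','seat','vise','retainer','retainer_top'):
    for r in mark_of(t,'wrist')[:2]: X=w(c,r['xyz']); print(t,X.round(4),round(r['score'],2),proj(c,X).round())
P=cloud(c,d); P=P[np.hypot(P[:,0]-.581,P[:,1]+.034)<.03]
h=P[(P[:,2]>.122)]; print(len(h),h.max(0))
h=P[(P[:,2]>.127)&(P[:,2]<.133)]; print(len(h)); print(cv2.minEnclosingCircle(h[:,:2].astype(np.float32)))
h=P[(P[:,2]>.135)]; print(h.mean(0),len(h))
u,v=proj(c,[0.581,-0.034,0.13]).astype(int)
q=p[max(0,v-60):v+60,max(0,u-60):u+60]
cv2.imwrite('pics/hd1.png',cv2.resize(q,None,fx=5,fy=5,interpolation=cv2.INTER_CUBIC)[:,:,::-1]); print(u,v,q.shape)
cv2.imwrite('pics/w1.png',p[:,:,::-1])
E
```

```text
head [ 0.586  -0.0377  0.1268] 0.74 [296.  97.]
seat [ 0.5789 -0.0378  0.06  ] 0.76 [288. 110.]
vise [ 0.5801 -0.0408 -0.0008] 0.68 [291. 109.]
retainer [ 6.142e-01 -2.385e-01  3.000e-04] 0.74 [531. 156.]
retainer [ 0.5793 -0.0394  0.0589] 0.56 [291. 111.]
retainer_top [ 0.6134 -0.2394  0.0083] 0.81 [538. 159.]
1693 [ 0.59164234 -0.02497901  0.13885103]
1278
((0.5797199010848999, -0.036912549287080765), 0.012060756795108318)
[ 0.57969367 -0.03677733  0.13676391] 267
284 105 (120, 120, 3)
```

View pics/hd1.png

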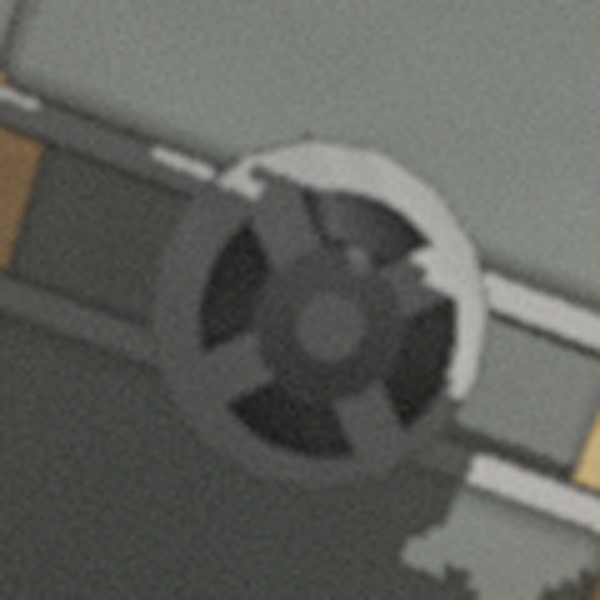

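```bash
python3 - <<'E'
from h import *
p,d,c=snap('wrist')
# own ray to z=0.130 plane for all pixels; slot if depth point is well below
K=np.array(c['camera_matrix']);R=np.array(c['R']);C=w(c,[0,0,0])
P=cloud(c,d,np.ones_like(d,bool)&(d>0))
ray=P-C; Q=C+ray*((0.130-C[2])/ray[:,2])[:,None]
h=P[(P[:,2]>.127)&(P[:,2]<.133)]; (cx,cy),r=cv2.minEnclosingCircle(h[:,:2].astype(np.float32)); print(cx,cy,r)
e=Q[:,:2]-[cx,cy]; rr=np.hypot(*e.T); s=(rr>.008)&(rr<.0108)&(P[:,2]<.126)
a=np.arctan2(e[s,1],e[s,0]); print(s.sum(), 'slot mod90 deg', np.degrees(np.angle(np.exp(4j*a).mean()))/4, abs(np.exp(4j*a).mean()))
print(np.histogram(np.degrees(a),bins=36,range=(-180,180))[0])
plan([0.4475,-0.1942,0.15])
E
```

```text
0.5798256397247314 -0.036805666983127594 0.012071061879396439
285 slot mod90 deg 44.82040202756973 0.804826001103792
[ 0  0  4 22 21 21  1  0  0  0  0  4 21 24 22  2  0  0  0  0  1 24 22 24
  3  0  0  0  0  2 22 21 22  2  0  0]
tcp [ 0.5148 -0.0584  0.1666] [ 1.7999e+02 -2.0000e-02  2.0250e+01] t 3.15 shift [-0.1102  0.1041  0.0166]
```

Emit:
servo_tool([
  [[0,0,0],[-0.0275,0.026,0],100],
  [[0,0,0],[-0.0275,0.026,0],100],
  [[0,0,0],[-0.0275,0.026,0],100],
  [[0,0,0],[-0.0277,0.0261,0],100],
  [[0,0,0],[0,0,0],100],
  [[0,0,0],[0,0,0.035],100],
  [[0,0,0],[0,0,0.035],100],
  [[0,0,0],[0,0,0.035],100],
  [[0,0,0],[0,0,0.034],100],
  [[0,0,0],[0,0,0],100],
  [[0,0,0],[0,0,0],100],
])

```text
time: 4.25
ee_pos: [0.4479, -0.1934, 0.028]
tcp_rot: [-180.0, 0.0, 20.3]
wrist_force: [0.1, -0.1, 0.6]
opening: 0.0858
grasp_force: 0.0
```

```bash
python3 - <<'E'
from h import *
plan([0.4475,-0.1942,0.028])
p,d,c=snap('wrist','w2.png')
P=cloud(c,d); P=P[(np.hypot(P[:,0]-.4475,P[:,1]+.194)<.022)&(P[:,2]>.054)&(P[:,2]<.064)]; print(len(P),cv2.minEnclosingCircle(P[:,:2].astype(np.float32)) if len(P) else 0)
E
```

```text
tcp [ 0.4479 -0.1934  0.028 ] [-1.7998e+02  1.0000e-02  2.0330e+01] t 4.25 shift [-0.0007  0.0007 -0.    ]
2512 ((0.44725918769836426, -0.1942722499370575), 0.0171036496758461)
```

View pics/w2.png

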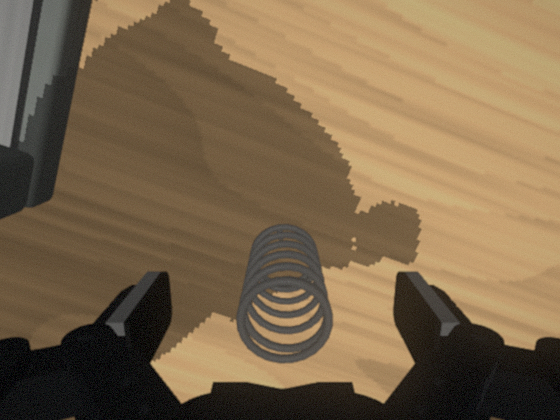

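Emit:
servo_tool([
  [[0,0,0],[0,0,0],60],
  [[0,0,0],[0,0,0],30],
  [[0,0,0],[0,0,0],30],
  [[0,0,0],[0,0,0],30],
  [[0,0,0],[0,0,0],30],
  [[0,0,0],[0,0,0],30],
  [[0,0,0],[0,0,0],30],
], force=25)

```text
time: 5.0
ee_pos: [0.4481, -0.1937, 0.0275]
tcp_rot: [180.0, -0.0, 20.3]
wrist_force: [1.3, -1.1, 2.1]
opening: 0.0324
grasp_force: 24.7
```

Emit:
servo_tool([
  [[0,0,0],[0,0,-0.02],30],
  [[0,0,0],[0,0,-0.045],30],
  [[0,0,0],[0,0,-0.045],30],
  [[0,0,0],[0,0,-0.045],30],
  [[0,0,0],[0,0,0],30],
  [[0,0,0],[0,0,0],30],
])

```text
time: 5.6
ee_pos: [0.4483, -0.1937, 0.1829]
tcp_rot: [180.0, -0.1, 20.3]
wrist_force: [0.1, 1.7, -1.4]
opening: 0.0321
grasp_force: 25.1
```

```bash
cat > ring.py <<'E'
from h import *
def ring(fn=None):
    o=get_obs(); p,d,c=snap('wrist',fn); R=Ro.from_euler('xyz',o['tcp_rot'],degrees=True)
    T=R.inv().apply(cloud(c,d)-o['ee_pos'])
    return o,p,d,c,T,R
E
python3 - <<'E'
from ring import *
o,p,d,c,T,R=ring('w3.png')
# spring top expected at tool z=-0.032
T=T[(np.hypot(T[:,0],T[:,1])<.02)]; print(np.histogram(T[:,2],bins=np.arange(-.06,.05,.005)))
q=T[(T[:,2]>-.037)&(T[:,2]<-.029)&(abs(T[:,1])<.0165)]; print(len(q),q.min(0),q.max(0),cv2.minEnclosingCircle(q[:,:2].astype(np.float32)))
print(mark_of('tang','wrist')[:2],[ (R.inv().apply(w(c,r['xyz'])-o['ee_pos']).round(4),r['score']) for t in('tang','spring') for r in mark_of(t,'wrist')[:1]])
plan([0.5798,-0.0368,0.19],44.8)
E
```

```text
(array([   7,    2,    1,  228,  887, 1752, 1297,  849,  860,  737,  761,
        545,  494,  373,  357,  354,  171,  473,    0,    0,    0]), array([-6.00000000e-02, -5.50000000e-02, -5.00000000e-02, -4.50000000e-02,
       -4.00000000e-02, -3.50000000e-02, -3.00000000e-02, -2.50000000e-02,
       -2.00000000e-02, -1.50000000e-02, -1.00000000e-02, -5.00000000e-03,
       -2.77555756e-17,  5.00000000e-03,  1.00000000e-02,  1.50000000e-02,
        2.00000000e-02,  2.50000000e-02,  3.00000000e-02,  3.50000000e-02,
        4.00000000e-02,  4.50000000e-02]))
2634 [-0.01766891 -0.01648496 -0.03698844] [ 0.01550601  0.01648977 -0.02900333] ((0.0004232511855661869, 1.132860779762268e-05), 0.019850514829158783)
[{'xyz': [0.0008, 0.0116, 0.181], 'score': 0.71}] [(array([0.009 , 0.0005, 0.0292]), 0.71)]
tcp [ 0.4473 -0.1932  0.1806] [-1.7989e+02  1.2000e-01  2.0330e+01] t 5.8 shift [ 0.1786 -0.1007 -0.0096]
turn z -24.47186140328961
```

View pics/w3.png

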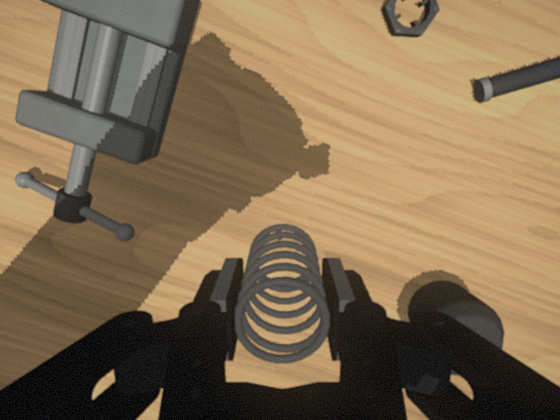

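Emit:
servo_tool([
  [[0,0,-8.17],[0,0,0],30],
  [[0,0,-8.17],[0,0,0],30],
  [[0,0,-8.17],[0,0,0],30],
  [[0,0,0],[0.0335,-0.0046,-0.002],30],
  [[0,0,0],[0.0335,-0.0046,-0.002],30],
  [[0,0,0],[0.0335,-0.0046,-0.002],30],
  [[0,0,0],[0.0335,-0.0046,-0.002],30],
  [[0,0,0],[0,0,0],30],
  [[0,0,0],[0,0,0],30],
  [[0,0,0],[0,0,0],30],
])

```text
time: 6.8
ee_pos: [0.5293, -0.0864, 0.1896]
tcp_rot: [-179.9, 0.1, 44.8]
wrist_force: [-0.2, -0.3, -0.3]
opening: 0.032
grasp_force: 25.1
```

```bash
cat >> ring.py <<'E'
def head():
    o,p,d,c,T,R=ring(); C=w(c,[0,0,0]); P=cloud(c,d)
    near=np.hypot(P[:,0]-.58,P[:,1]+.037)<.02
    h=P[near&(P[:,2]>.127)&(P[:,2]<.133)]; (cx,cy),r=cv2.minEnclosingCircle(h[:,:2].astype(np.float32))
    ray=P-C; Q=C+ray*((0.130-C[2])/ray[:,2])[:,None]; e=Q[:,:2]-[cx,cy]; rr=np.hypot(*e.T); s=(rr>.008)&(rr<.0108)&(P[:,2]<.126)
    a=np.arctan2(e[s,1],e[s,0]); k=P[near&(P[:,2]>.1365)].mean(0)
    print('head',cx,cy,r,'cone',k,'slot',np.degrees(np.angle(np.exp(4j*a).mean()))/4)
    H=R.inv().apply(np.array([cx,cy,.130])-o['ee_pos']); print('head in tool',H.round(4), 'yaw',o['tcp_rot'][2], 't',o['time'])
    return H
E
python3 - <<'E'
from ring import *
head(); head()
E
```

```text
head 0.5798767805099487 -0.03692040964961052 0.012062162160873413 cone [ 0.57976301 -0.03693517  0.13737949] slot 44.76156137572143
head in tool [0.0708 0.0006 0.0595] yaw 44.81943943354364 t 6.8
head 0.5798126459121704 -0.03694989159703255 0.012060185894370079 cone [ 0.57992586 -0.03698697  0.13731565] slot -44.912129668126845
head in tool [0.0709 0.0003 0.0598] yaw 44.78874147528608 t 6.85
```

Emit:
servo_tool([
  [[0,0,0],[0.036,0.0002,0],30],
  [[0,0,0],[0.0358,0.0002,0],30],
  [[0,0,0],[0,0,0],30],
  [[0,0,0],[0,0,0.015],30],
  [[0,0,0],[0,0,0.01],30],
  [[0,0,0],[0,0,0.004],30],
  [[0,0,0],[0,0,0],30],
])

```text
time: 7.6
ee_pos: [0.5805, -0.0362, 0.1608]
tcp_rot: [-180.0, 0.0, 44.8]
wrist_force: [0.1, -0.2, -0.4]
opening: 0.0319
grasp_force: 25.1
```

```bash
python3 - <<'E'
from ring import *
o,p,d,c,T,R=ring('w4.png'); print(o['ee_pos'],o['wrist_force'])
q=T[(T[:,2]>-.037)&(T[:,2]<-.029)&(abs(T[:,1])<.0165)&(abs(T[:,0])<.022)]; print(len(q),q.min(0),q.max(0))
p,d,c=snap('side'); u,v=proj(c,[.58,-.037,.12]).astype(int); cv2.imwrite('pics/s4.png',cv2.resize(p[v-50:v+50,u-50:u+50],None,fx=6,fy=6)[:,:,::-1])
E
```

```text
[ 0.58053704 -0.03621586  0.16077503] [ 0.12876094 -0.17414487 -0.41852816]
2657 [-0.01758154 -0.01645315 -0.03699034] [ 0.01553839  0.01649151 -0.02900077]
```

View pics/s4.png

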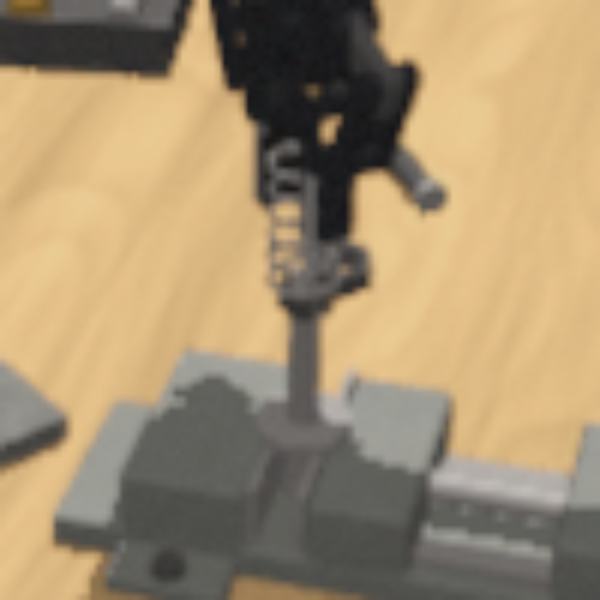

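Emit:
servo_tool([
  [[0,0,0],[0,0,0.002],30],
  [[0,0,0],[0,0,0.002],30],
  [[0,0,0],[0,0,0.002],30],
  [[0,0,0],[0,0,0],30],
])

```text
time: 8.1
ee_pos: [0.5812, -0.0357, 0.1551]
tcp_rot: [180.0, 0.0, 44.8]
wrist_force: [0.8, -0.9, -0.3]
opening: 0.0326
grasp_force: 25.2
```

Emit:
servo_tool([
  [[0,0,0],[0,0,0.002],30],
  [[0,0,0],[0,0,0.002],30],
  [[0,0,0],[0,0,0.001],30],
  [[0,0,0],[0,0,0],30],
])

```text
time: 8.5
ee_pos: [0.5812, -0.0357, 0.1501]
tcp_rot: [-180.0, 0.0, 44.8]
wrist_force: [0.9, -1.0, 0.1]
opening: 0.0317
grasp_force: 25.2
```

Emit:
servo_tool([
  [[0,0,0],[0,0,0.003],30],
  [[0,0,0],[0,0,0.003],30],
  [[0,0,0],[0,0,0.003],30],
  [[0,0,0],[0,0,0.003],30],
  [[0,0,0],[0,0,0],30],
])

```text
time: 9.0
ee_pos: [0.5809, -0.0356, 0.1376]
tcp_rot: [-180.0, 0.0, 44.8]
wrist_force: [-0.1, -0.3, -0.4]
opening: 0.0322
grasp_force: 25.1
```

Emit:
servo_tool([
  [[0,0,0],[0,0,0.01],30],
  [[0,0,0],[0,0,0.01],30],
  [[0,0,0],[0,0,0.01],30],
  [[0,0,0],[0,0,0.01],30],
  [[0,0,0],[0,0,0.005],30],
  [[0,0,0],[0,0,0.002],30],
  [[0,0,0],[0,0,0.001],30],
  [[0,0,0],[0,0,0],30],
])

```text
time: 9.8
ee_pos: [0.5813, -0.0357, 0.0905]
tcp_rot: [180.0, -0.0, 44.8]
wrist_force: [0.2, -0.0, -1.2]
opening: 0.0322
grasp_force: 25.1
```

Emit:
servo_tool([
  [[0,0,0],[0,0,0.001],30],
  [[0,0,0],[0,0,0.001],30],
  [[0,0,0],[0,0,0.001],30],
  [[0,0,0],[0,0,0],30],
])

```text
time: 10.2
ee_pos: [0.5814, -0.0357, 0.0875]
tcp_rot: [180.0, -0.0, 44.8]
wrist_force: [0.6, 0.1, 1.4]
opening: 0.0322
grasp_force: 25.4
```

Emit:
servo_tool([
  [[0,0,0],[0,0,0],60],
  [[0,0,0],[0,0,0],100],
  [[0,0,0],[0,0,0],100],
  [[0,0,0],[0,0,0],100],
  [[0,0,0],[0,0,-0.03],100],
  [[0,0,0],[0,0,-0.04],100],
  [[0,0,0],[0,0,-0.04],100],
  [[0,0,0],[-0.0313,0.0275,0],100],
  [[0,0,0],[-0.0313,0.0275,0],100],
  [[0,0,0],[-0.0313,0.0275,0.005],100],
])

```text
time: 11.2
ee_pos: [0.573, -0.1616, 0.1933]
tcp_rot: [179.9, -0.1, 44.9]
wrist_force: [1.0, -0.2, -0.7]
opening: 0.0854
grasp_force: 0.0
```

Emit:
servo_tool([
  [[0,0,0],[-0.0313,0.0275,0.01],100],
  [[0,0,0],[-0.0313,0.0275,0.01],100],
  [[0,0,0],[-0.0313,0.0275,0.01],100],
  [[0,0,0],[0,0,0],100],
  [[0,0,0],[0,0,0],100],
  [[0,0,0],[0,0,0],100],
])

```text
time: 11.8
ee_pos: [0.5646, -0.2844, 0.1627]
tcp_rot: [180.0, -0.0, 44.9]
wrist_force: [0.0, 1.3, 0.3]
opening: 0.0855
grasp_force: 0.0
```

```bash
python3 - <<'E'
from ring import *
o,p,d,c,T,R=ring(); print(o['ee_pos'],o['tcp_rot'],o['time'])
P=cloud(c,d); P=P[(np.hypot(P[:,0]-.614,P[:,1]+.2365)<.035)&(P[:,2]>.007)]
q=P[P[:,2]>.0095]; print(len(q),q[:,2].mean())
hull=cv2.convexHull((q[:,:2]*1e4).astype(np.float32)); (cx,cy),r=cv2.minEnclosingCircle(hull); print(cx/1e4,cy/1e4,r/1e4)
# hex orientation: min-width direction
a=np.arange(0,180,.5); W=[np.ptp(q[:,:2]@[np.cos(np.radians(t)),np.sin(np.radians(t))]) for t in a]; W=np.array(W).reshape(3,120).mean(0); print('flat normal mod60',a[W.argmin()],W.min())
n=[a[W.argmin()]+k*60 for k in range(3)]
cen=np.linalg.lstsq(np.array([[np.cos(np.radians(t)),np.sin(np.radians(t))] for t in n]),[ (lambda s:(s.min()+s.max())/2)(q[:,:2]@[np.cos(np.radians(t)),np.sin(np.radians(t))]) for t in n],rcond=None)[0]; print('cen',cen)
e=P[:,:2]-cen; s=(np.hypot(*e.T)<.012); print(s.sum()); b=np.arctan2(e[s,1],e[s,0]); print('teeth mod90',np.degrees(np.angle(np.exp(4j*b).mean()))/4,np.histogram(np.degrees(b),bins=36,range=(-180,180))[0])
for r in mark_of('retainer','wrist')[:1]: print(w(c,r['xyz']))
u,v=proj(c,[cen[0],cen[1],.012]).astype(int); a1=cv2.resize(p[max(0,v-50):v+50,u-50:u+50],(400,400))
p2,d2,c2=snap('side'); u,v=proj(c2,[.58,-.037,.1]).astype(int); a2=cv2.resize(p2[v-40:v+40,u-40:u+40],(400,400)); cv2.imwrite('pics/b5.png',np.hstack([a1,a2])[:,:,::-1])
E
```

```text
[ 0.56455533 -0.28441637  0.16266305] [ 1.79990553e+02 -1.68864798e-02  4.48671763e+01] 11.8
1053 0.011329360198352149
0.613584228515625 -0.2367587646484375 0.020555503845214845
flat normal mod60 17.0 0.03594738835231327
cen [ 0.61365733 -0.23691163]
51
teeth mod90 -43.07114408307431 [ 0  0  0  0  8  5  0  0  0  0  0  0  0 10  3  0  0  0  0  0  0  0  8  4
  0  0  0  0  0  0  0 10  3  0  0  0]
[ 0.61324948 -0.2379035  -0.00307095]
```

View pics/b5.png

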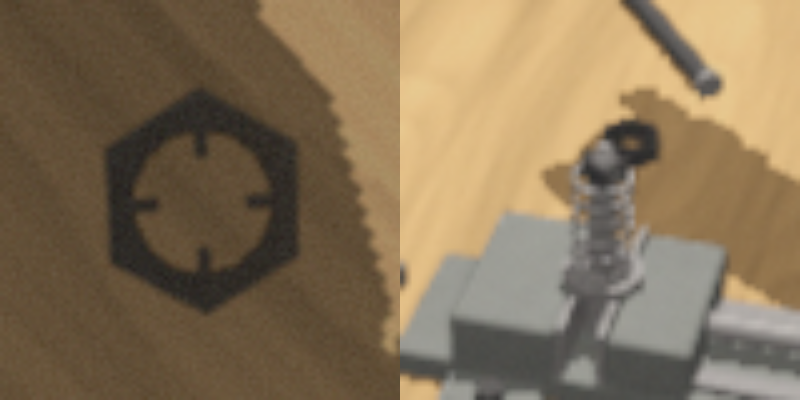

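Emit:
servo_tool([
  [[0,0,0],[0.034,0.0005,0],100],
  [[0,0,0],[0.0343,0.0005,0],100],
  [[0,0,-2.1],[0,0,0],100],
  [[0,0,0],[0,0,0.04],100],
  [[0,0,0],[0,0,0.04],100],
  [[0,0,0],[0,0,0.04],100],
  [[0,0,0],[0,0,0.03],100],
  [[0,0,0],[0,0,0.01],100],
  [[0,0,0],[0,0,0],100],
  [[0,0,0],[0,0,0],100],
])

```text
time: 12.95
ee_pos: [0.6145, -0.2377, 0.0043]
tcp_rot: [179.9, -0.1, 47.0]
wrist_force: [0.5, 0.2, 0.4]
opening: 0.0852
grasp_force: 0.0
```

```bash
python3 - <<'E'
from h import *
plan([.6137,-.2369,.001],47); print(get_obs()['q'].round(1))
E
```

```text
tcp [ 0.6145 -0.2377  0.0043] [ 1.7987e+02 -5.0000e-02  4.6960e+01] t 12.95 shift [ 0.     -0.0011  0.0033]
turn z -0.035544784519856876
[-21.1  21.1   4.   72.7   0.  111.9]
```

Emit:
servo_tool([
  [[0,0,0],[0,-0.0005,0.0025],80],
  [[0,0,0],[0,0,0],36],
  [[0,0,0],[0,0,0],36],
  [[0,0,0],[0,0,0],36],
  [[0,0,0],[0,0,0],36],
  [[0,0,0],[0,0,0],36],
  [[0,0,0],[0,0,0],36],
], force=40)

```text
time: 13.65
ee_pos: [0.6136, -0.2375, 0.0007]
tcp_rot: [179.9, -0.0, 46.9]
wrist_force: [-0.4, -0.8, 5.2]
opening: 0.0345
grasp_force: 40.8
```

Emit:
servo_tool([
  [[0,0,0],[0,0,-0.015],34],
  [[0,0,0],[0,0,-0.035],34],
  [[0,0,0],[0,0,-0.045],34],
  [[0,0,0],[0,0,-0.045],34],
  [[0,0,0],[0,0,-0.045],34],
  [[0,0,0],[0,0,0],34],
  [[0,0,0],[0,0,0],34],
])

```text
time: 14.35
ee_pos: [0.6136, -0.2375, 0.1866]
tcp_rot: [179.9, -0.1, 46.9]
wrist_force: [0.2, -0.7, -1.5]
opening: 0.035
grasp_force: 40.2
```

```bash
python3 - <<'E'
from ring import *
o,p,d,c,T,R=ring('w6.png'); print(o['ee_pos'],o['tcp_rot'],o['opening'],o['grasp_force'])
t=T[(np.hypot(T[:,0],T[:,1])<.024)&(abs(T[:,1])<.0175)&(T[:,2]>-.03)&(T[:,2]<.02)]
print(np.histogram(t[:,2],bins=np.arange(-.03,.02,.002)))
q=t[(t[:,2]>-.015)&(t[:,2]<-.008)]; print(len(q),q[:,2].mean(),q.min(0),q.max(0))
plan([.5299,-.0869,.19],44.8)
E
```

```text
[ 0.61357442 -0.23746836  0.18659592] [ 1.79860990e+02 -5.83607415e-02  4.69358630e+01] 0.0350199201484941 40.1775323250331
(array([  80,   95,   75,   78,   73,   70,   73,   68,   81, 2859,  916,
        632,  388,  358,  349,  243,   15,    0,    0,    0,    0,    0,
          0,    0]), array([-3.00000000e-02, -2.80000000e-02, -2.60000000e-02, -2.40000000e-02,
       -2.20000000e-02, -2.00000000e-02, -1.80000000e-02, -1.60000000e-02,
       -1.40000000e-02, -1.20000000e-02, -1.00000000e-02, -8.00000000e-03,
       -6.00000000e-03, -4.00000000e-03, -2.00000000e-03,  2.77555756e-17,
        2.00000000e-03,  4.00000000e-03,  6.00000000e-03,  8.00000000e-03,
        1.00000000e-02,  1.20000000e-02,  1.40000000e-02,  1.60000000e-02,
        1.80000000e-02]))
3886 -0.01048562015005215 [-0.02077852 -0.01749644 -0.01496743] [ 0.02180609  0.01749615 -0.0080038 ]
tcp [ 0.613  -0.2373  0.1847] [-179.99    0.     46.94] t 14.4 shift [ 0.0531 -0.1634 -0.0053]
turn z 2.135565351198238
```

View pics/w6.png

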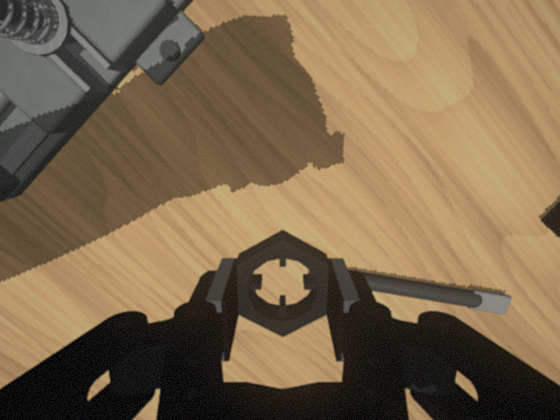

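Emit:
servo_tool([
  [[0,0,2.14],[0,0,0],34],
  [[0,0,0],[0.0234,-0.0332,-0.001],34],
  [[0,0,0],[0.0234,-0.0332,-0.001],34],
  [[0,0,0],[0.0234,-0.0332,-0.001],34],
  [[0,0,0],[0.0234,-0.0332,-0.001],34],
  [[0,0,0],[0.0233,-0.0331,-0.001],34],
  [[0,0,0],[0,0,0],34],
  [[0,0,0],[0,0,0],34],
  [[0,0,0],[0,0,0],34],
])

```text
time: 15.3
ee_pos: [0.5789, -0.0378, 0.1887]
tcp_rot: [-179.9, 0.1, 44.8]
wrist_force: [0.1, -0.4, -1.6]
opening: 0.0348
grasp_force: 40.3
```

```bash
python3 - <<'E'
from ring import *
X=[]
for i in range(4): camera('side'); o=get_obs(); X.append(np.r_[o['ee_pos'],o['tcp_rot'][2]])
print(np.array(X).round(4)); m=np.mean(X,0); o['ee_pos']=m[:3]; plan([.5794,-.0373,.14],44.8,o)
E
```

```text
[[ 5.79000e-01 -3.81000e-02  1.88900e-01  4.47394e+01]
 [ 5.79100e-01 -3.82000e-02  1.89100e-01  4.47179e+01]
 [ 5.79100e-01 -3.82000e-02  1.89200e-01  4.47144e+01]
 [ 5.79200e-01 -3.82000e-02  1.89400e-01  4.47156e+01]]
tcp [ 0.5791 -0.0382  0.1891] [-1.7997e+02  3.0000e-02  4.4720e+01] t 15.5 shift [ 0.0009 -0.0004  0.0491]
turn z -0.08437225323135067
```

Emit:
servo_tool([
  [[0,0,0],[0.0009,-0.0004,0.02],34],
  [[0,0,0],[0,0,0.02],34],
  [[0,0,0],[0,0,0.012],34],
  [[0,0,0],[0,0,0.004],34],
  [[0,0,0],[0,0,0],34],
  [[0,0,0],[0,0,0],34],
])

```text
time: 16.1
ee_pos: [0.5799, -0.0364, 0.1347]
tcp_rot: [180.0, -0.0, 44.8]
wrist_force: [-0.2, 0.7, -1.2]
opening: 0.0348
grasp_force: 40.3
```

Emit:
servo_tool([
  [[0,0,0],[0,0,0.002],34],
  [[0,0,0],[0,0,0.002],34],
  [[0,0,0],[0,0,0.001],34],
  [[0,0,0],[0,0,0],34],
])

```text
time: 16.5
ee_pos: [0.5795, -0.0363, 0.1287]
tcp_rot: [-180.0, 0.0, 44.8]
wrist_force: [0.3, -0.9, -1.1]
opening: 0.0346
grasp_force: 40.3
```

Emit:
servo_tool([
  [[0,0,0],[0,0,0.002],34],
  [[0,0,0],[0,0,0.002],34],
  [[0,0,0],[0,0,0],34],
  [[0,0,0],[0,0,0],34],
])

```text
time: 16.9
ee_pos: [0.5795, -0.0363, 0.1247]
tcp_rot: [-180.0, 0.0, 44.8]
wrist_force: [-0.3, 0.5, -0.8]
opening: 0.0347
grasp_force: 40.3
```

Teeth are in the slots with no resistance; press down against the spring.

Emit:
servo_tool([
  [[0,0,0],[0,0,0.002],34],
  [[0,0,0],[0,0,0.002],34],
  [[0,0,0],[0,0,0.002],34],
  [[0,0,0],[0,0,0.002],34],
  [[0,0,0],[0,0,0.002],34],
  [[0,0,0],[0,0,0],34],
  [[0,0,0],[0,0,0],34],
])

```text
time: 17.6
ee_pos: [0.5797, -0.0363, 0.1152]
tcp_rot: [180.0, -0.0, 44.8]
wrist_force: [-0.0, -0.0, 4.3]
opening: 0.0347
grasp_force: 40.9
```

Emit:
servo_tool([
  [[0,0,0],[0,0,0.002],34],
  [[0,0,0],[0,0,0.002],34],
  [[0,0,0],[0,0,0.002],34],
  [[0,0,0],[0,0,0.001],34],
  [[0,0,0],[0,0,0],34],
  [[0,0,0],[0,0,0],34],
])

```text
time: 18.2
ee_pos: [0.5799, -0.0364, 0.1091]
tcp_rot: [179.9, -0.1, 44.8]
wrist_force: [-2.2, 0.4, 10.9]
opening: 0.0346
grasp_force: 41.6
```

```bash
python3 - <<'E'
from ring import *
o,p,d,c,T,R=ring(); print(o['ee_pos'],o['wrist_force'])
t=T[(np.hypot(T[:,0],T[:,1])<.021)&(np.hypot(T[:,0],T[:,1])>.0145)&(abs(T[:,1])<.0165)&(T[:,2]>-.03)&(T[:,2]<.02)]
print(np.histogram(t[:,2],bins=np.arange(-.03,.02,.002))[0], np.median(t[t[:,2]<-.006][:,2]))
E
```

```text
[ 0.57993111 -0.03635565  0.10913955] [-2.23696019  0.36957971 10.90188985]
[   0    0    0    0    0    0    0    0   24 1788  417  144  138  131
  130   88    2    0    0    0   50   82    8    0] -0.010521384385983304
```

Emit:
servo_tool([
  [[0,0,0],[0,0,0.0015],34],
  [[0,0,-5],[0,0,0],34],
  [[0,0,-5],[0,0,0],34],
  [[0,0,-5],[0,0,0],34],
  [[0,0,0],[0,0,0],34],
])

```text
time: 18.75
ee_pos: [0.5803, -0.0364, 0.108]
tcp_rot: [179.8, -0.1, 60.0]
wrist_force: [-0.8, -0.3, 12.1]
opening: 0.0347
grasp_force: 41.8
```

Emit:
servo_tool([
  [[0,0,-6],[0,0,0],34],
  [[0,0,-6],[0,0,0],34],
  [[0,0,-6],[0,0,0],34],
  [[0,0,-6],[0,0,0],34],
  [[0,0,-6],[0,0,0],34],
  [[0,0,0],[0,0,0],34],
  [[0,0,0],[0,0,0],34],
])

```text
time: 19.45
ee_pos: [0.5802, -0.0364, 0.108]
tcp_rot: [179.8, 0.0, 89.8]
wrist_force: [-1.8, -1.0, 12.6]
opening: 0.0347
grasp_force: 41.8
```

```bash
python3 - <<'E'
from ring import *
o,p,d,c,T,R=ring(); print(o['tcp_rot'],o['wrist_force'],o['torque'])
t=T[(np.hypot(T[:,0],T[:,1])<.0235)&(abs(T[:,1])<.017)&(T[:,2]>-.0135)&(T[:,2]<-.0085)]; print(t.min(0),t.max(0))
i=t[:,0].argmax(),t[:,0].argmin(); print(t[i[0]],t[i[1]])
E
```

```text
[1.79847713e+02 2.31019850e-02 8.98115265e+01] [-1.78836483 -1.0452686  12.59171015] [-0.20769944  0.40105529  0.09974803]
[-0.01985846 -0.01699783 -0.01349098] [ 0.02137806  0.01699995 -0.00852142]
[ 0.02137806  0.00013032 -0.00974424] [-0.01985846  0.00093584 -0.01026026]
```

Emit:
servo_tool([
  [[0,0,0],[0,0,-0.0015],34],
  [[0,0,0],[0,0,-0.0015],34],
  [[0,0,0],[0,0,0],34],
  [[0,0,0],[0,0,0],34],
])

```text
time: 19.9
ee_pos: [0.5801, -0.0364, 0.1105]
tcp_rot: [179.9, 0.0, 89.8]
wrist_force: [-0.6, -1.0, 10.1]
opening: 0.0348
grasp_force: 41.5
```

Emit:
servo_tool([
  [[0,0,0],[0,0,-0.001],34],
  [[0,0,0],[0,0,0],50],
  [[0,0,0],[0,0,0],100],
  [[0,0,0],[0,0,0],100],
  [[0,0,0],[0,0,0],100],
  [[0,0,0],[0,0,0],100],
  [[0,0,0],[0,0,-0.02],100],
  [[0,0,0],[0,0,-0.03],100],
  [[0,0,0],[-0.03,0,-0.03],100],
  [[0,0,0],[-0.04,0,0],100],
  [[0,0,0],[0,0,0],100],
  [[0,0,0],[0,0,0],100],
])

```text
time: 21.1
ee_pos: [0.5792, -0.107, 0.19]
tcp_rot: [-180.0, -0.0, 89.7]
wrist_force: [0.5, -0.6, -0.0]
opening: 0.0852
grasp_force: 0.0
```

```bash
python3 - <<'E'
from ring import *
o,p,d,c,T,R=ring(); print(o['ee_pos'],o['wrist_force'],o['time'])
P=cloud(c,d); e=P[:,:2]-[.5798,-.0369]; r=np.hypot(*e.T); q=P[(r<.022)&(r>.0145)&(P[:,2]>.1)]; print(np.median(q[:,2]),q[:,2].std(),np.ptp(q[:,:2],0))
A=np.c_[q[:,:2]-[.5798,-.0369],np.ones(len(q))]; g=q[:,2]>.118; print('plane',np.linalg.lstsq(A[g],q[g,2],rcond=None)[0])
a=np.arange(0,180,.5); W=np.array([np.ptp(q[g,:2]@[np.cos(np.radians(t)),np.sin(np.radians(t))]) for t in a]).reshape(3,120).mean(0); print('flat normal mod60',a[W.argmin()],W.min())
u,v=proj(c,[.58,-.037,.125]).astype(int); a1=cv2.resize(p[max(0,v-60):v+60,u-60:u+60],(400,400))
p2,d2,c2=snap('side'); u,v=proj(c2,[.58,-.037,.1]).astype(int); a2=cv2.resize(p2[v-40:v+40,u-40:u+40],(400,400)); cv2.imwrite('pics/b7.png',np.hstack([a1,a2])[:,:,::-1])
E
```

```text
[ 0.57916036 -0.10696709  0.19002279] [ 0.46600382 -0.63628503 -0.03344836] 21.1
0.12247697173207342 0.001651661591192436 [0.03604643 0.04110035]
plane [-9.65125653e-05  1.62204637e-04  1.22491467e-01]
flat normal mod60 0.5 0.036058490920795654
```

View pics/b7.png

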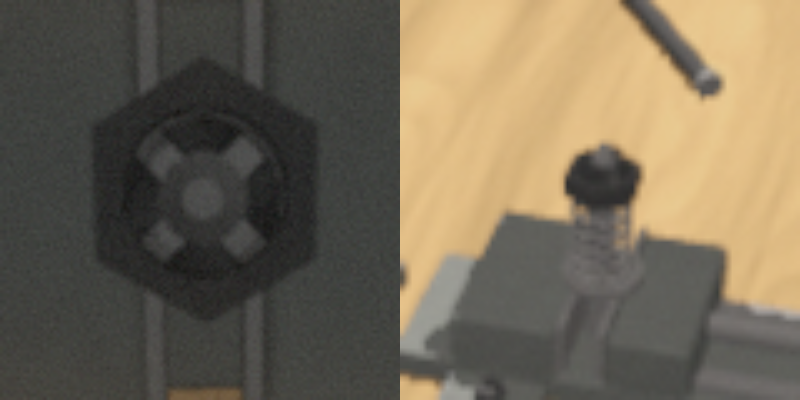

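The retainer is level. Its top is at 0.1225, against 0.123 expected. Its teeth are 45° off the slots, and the spring is held down. I'm handing the job in.

```bash
python3 -c "from workcell import job_done; print(job_done())"
```

```text
the job is handed in; nothing more can be done
None
```

The spring is threaded over the head and seated on the flange, and the retainer is turned 45° under the lugs and holds the spring down by itself; the job was handed in at about 21 s of the 72 s allowed.

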